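Test and re-arm the trip unit, then draw its sprung rod to the mark

TASK

Check the trip unit on the worktop: press its test button so that the lever drops, then lift the lever back up past upright until it leans on its stop and stays there by itself. Then take the upright handle of the sprung telescoping rod, pull it straight out until the pointer on its side stands between the two prongs of the index fork, and finish while still holding it there against the spring. Leave the loupe, gauge block, magnet base and bearing around the unit where they are.

Things in the scene. Friction and masses are not known exactly. Their poses are not given: they have to be found in the camera images.
- trip_unit: Trip unit fixed to the worktop: steel plate 290 (x) x 200 (y) x 12 mm. Origin: centre of its underside. Own -x is the way the rod is pulled (towards the robot, turned up to 0.4 rad), +y left. Right half: barrel (37 mm over its collar, top 61 mm high) with the telescoping rod. Left half: low lug with the lever and, 80 mm behind it, a grey box (56 x 60 mm, 76 mm high) with the button.
- button_top (a point): Centre of the top face of the round black test button, 24 mm in diameter, on top of the grey box, 86 mm above the worktop. It is pressed straight down, 6 mm to its stop, sprung: 1.5 N to start, about 4.5 N at the stop; it comes up again by itself.
- test_button (a joint): Travel of the test button, m: 0 is up, 0.006 fully pressed. Pressing it past about 0.003 tips the lever over centre and the lever falls by its own weight in under a second.
- lever_bar (a point): Centre of the black cross bar at the lever's free end: round, 28 mm long, 13 mm thick, lying along the unit's x (parallel to the hinge), 65 mm from the hinge axis. It can be pinched across its flat ends and turns between the fingers. Lever up: 109 mm above the worktop; dropped: 73 mm, and 70 mm further to the unit's +y (left).
- lever_hinge (a point): Point on the lever's hinge axis in the plane of the lever arm, 45 mm above the worktop. The axis is the unit's x axis.
- trip_lever (a joint): Lever angle, rad: 0 is up, leaning 0.17 rad back (unit's -y, right) on its stop, where its weight keeps it; upright at 0.17; it falls to the unit's +y (left) to 1.3, dropped. In the unit's axes the bar lies at y = 0.065 sin(q - 0.17), z = 0.065 cos(q - 0.17) m from lever_hinge. Weighs about 60 g, hinge loose.
- rod_handle (a point): Grasp point in the upper part of the black upright handle plate at the rod's outer end, 79 mm above the worktop. The plate is 12 mm thick (unit's x) and 32 mm wide (y); its top is 15 mm above this point. With the rod in, 44 mm are free behind it (+x) to the barrel's mouth; the rod (14 mm thick, sleeve 21 mm) runs 37 mm below this point.
- pull_rod (a joint): How far the rod is pulled out, m: 0 in, 0.085 at its end stop. It slides along the unit's -x, with an inner spring that pulls it back in: 3.3 N when in, rising by 1.1 N per cm.
- rod_pointer (a point): Tip of the small black pointer fin (3 mm thick) on the right (unit's -y) side of the rod's handle, 36 mm above the worktop; it moves with the rod and has the same x (in the unit's axes) as rod_handle.
- index_mark (a point): Middle of the 12 mm gap between the two upright dark steel prongs (4 mm thick, top 43 mm above the worktop) of the index fork, fixed near the plate's right edge. Axes as the unit's. It stands 35 to 73 mm from the pointer's start along the unit's -x. The rod is at its mark when the pointer has the same unit x as this point; the pointer passes 2 mm beside the prongs.
- by_loupe: Bystander: black loupe, 34 mm across, 30 mm high, loose in front of the unit. Origin: centre of its underside.
- by_gauge_block_2: Bystander: steel gauge block 19 x 36 x 30 mm, loose in front of the unit. Origin: centre of its underside.
- by_magnet_base: Bystander: small magnetic base 48 x 50 x 51 mm, loose to the right of the unit. Origin: centre of its underside.
- by_bearing: Bystander: ball bearing 35 mm across, 11 mm high, loose to the right of the unit. Origin: centre of its underside.

How it is judged:
On the way, in this order (a step that is already met when the one before it is completed fails the run):
1. the test button is pressed down (value of joint test_button above 0.003 m).
2. the lever has dropped (value of joint trip_lever above 1.1 rad), for 0.1 s.
3. the lever is back up on its stop, the fingers off it and the button up (value of joint trip_lever below 0.1 rad and value of joint test_button below 0.0015 m and contact force between the fingers and trip_lever below 0.1 N), for 0.2 s.
4. the rod is held with its pointer between the prongs (x of rod_pointer in the frame of index_mark between -0.006 and 0.006 m and contact force between the fingers and pull_rod above 1 N), for 0.5 s.
At the end, for the whole second after the job is handed in: The rod is held still by the fingers, pulled out so that the middle of its pointer is within 6 mm of the middle of the gap between the fork's prongs; the lever leans on its stop (under 0.1 rad) and the button is up (all of step 4 and velocity of joint pull_rod between -0.01 and 0.01 m/s and value of joint trip_lever below 0.1 rad and value of joint test_button below 0.0015 m); the arm keeps its last pose, push and grip.
It fails at once if a bystander is pushed more than 20 mm from its place (distance of any of by_loupe, by_gauge_block_2, by_magnet_base, by_bearing from where it was at the start of the episode above 0.02 m).
It also fails if it takes over 64 s, if anything falls off the work surface, if the arm or the gripper's body presses on something with over 40 N, if the wrist force passes 120 N, or if a joint passes its speed limit or range.

ROBOT

A 7-joint arm with a two-finger parallel gripper is mounted at the origin on a cart in front of the work surface, level with it; the furniture and walls round the work are solid. World frame = base frame: x ahead of the robot, y to its left, z up, the work surface at z = 0. Lengths are in m, angles in rad, forces in N, time in s.
With the tool pointing down it reaches from about 0.4 to 0.875 m from the base axis. Payload 19.3 kg.
Tool frame: the origin (TCP) lies midway between the tips of the shut fingers; the grasp point (between the pads) lies 19 mm behind it; z points along the fingers, y is the direction in which the jaws open and shut (so a half turn about z gives the same grasp; the last joint's range is limited). The gripper opens to 85 mm and grips with 20 to 120 N. Pads are 22 mm wide; open, the fingers measure 114 mm over their backs; the gripper's body (76 mm by 85 mm) begins 54 mm behind the grasp point. The pads swing forward as they close: fully open they stand 13 mm farther back than shut.
Start: joints at [1.226, 0.521, -0.036, 1.599, 0.021, 1.021, -0.113], TCP at [0.17, -0.602, 0.195] pointing down, gripper open.
Joint ranges: [-2.91, 2.91], [-0.3, 2.13], [-1.5, 1.42], [0.17, 2.43], [-1.26, 4.41], [0.16, 1.93], [-2.52, 2.52]. Speed limits (rad/s): [1.89, 1.89, 2.39, 2.39, 3.01, 3.01, 3.01].

INTERFACE

Orientations are given as [roll, pitch, yaw] about the fixed x, y, z axes, in that order (R = Rz(yaw) Ry(pitch) Rx(roll)).
In Python, from workcell import bot gives the robot as it stands.
- The arm moves only by the tool servo_tool, never from a script. Its argument "plan" is a list of rows, each a list of 5 numbers: the shift along the world's x, y, z in mm, then the turn about the world's z in rad, then the gripper's target within -1 to 1 (shut at 1, half-way at 0, fully open at -1). In form: [[tx, ty, tz, yaw, jaw], ...]. A call has exactly 10 rows; each row is the pose to reach, as a shift and turn from the pose commanded when the call began; what a row does not reach only later rows make up. A row lasts 1/12 s, in which the tool goes at most 41.7 mm and 7.16 degrees, less where a joint would pass 70% of its speed; a pose out of reach is approached as far as the arm can. A call with a gripper value outside its range is refused whole. The fingers move at their own pace and stop on an object; "squeeze" is the grip in N (left out, the last holds). Time passes only in rows, so rows that repeat a pose let the fingers close, or fill a call up. It gives the time, the measured TCP pose, the force and the opening at its end, in the units of the state.
- bot.observe(): the state, without advancing time (a new reading comes with each control period).
- bot.grab_frame(name): name is "side" or "top" or "wrist"; returns the picture (480x640x3 uint8, blue, green, red); there is no depth.
- bot.calibration(name): a dict with "fx", "fy", "cx", "cy" (pixels), "k1" (the pictures are not rectified: a ray, as slopes to the right and down, at radius r is drawn at 1 + k1 r^2 times it, then the intrinsics apply), "T" (4x4, takes a point from camera to world coordinates). Camera axes: x right, y down, z forward; pixel columns grow to the right and rows downward; lengths in m; the calibration is good to about 2 mm. A picture is of the moment at which its call begins: read the wrist's pose just before it. calibration takes no time and is no camera call; for the wrist camera it gives the pose at the moment of the call.
- bot.job_done(): hands the job in, once; it reports no verdict.
The state is a dict: "clock": time; "qpos": joint angles; "qd": joint speeds; "joint_efforts": joint torques, N m; "position": TCP position; "tool_rot": TCP orientation; "force": force on the tool from outside, world axes, zero at the start; "moment": the same for the moment, N m; "grip_width": finger opening in m.
Only numpy, scipy, OpenCV 4.12 (cv2) and the standard library are available. Lean on these libraries where they do the work, as an engineer would, in place of code of your own. Each camera call takes 0.05 s, during which the arm holds its last target.

## Working session

There is one attempt and no reset: what is moved stays moved. The work goes in short steps, Python scripts to look and compute and a tool call to move; the robot and the scene stay as the last step left them, time stands still between calls to the robot, and variables do not carry over. Pictures are saved under pics/ and viewed, and the job is handed in when it is done.

Besides the shell and the picture viewer there is one more tool, called as a command line: name --pt "numbers of a row" for each row, then --argument value for the rest. servo_tool: Moves the arm, as the interface text tells. Its arguments: {"type":"object","properties":{"plan":{"type":"array","items":{"type":"array","items":{"type":"number"}}},"squeeze":{"type":"number"}},"required":["plan"]}

```bash
mkdir -p pics; ls; python3 - <<'E'
from workcell import bot
import cv2
o=bot.observe();print(o)
for n in("top","side","wrist"):
    c=bot.calibration(n);print(n,c)
    cv2.imwrite(f"pics/{n}0.png",bot.grab_frame(n))
E
```

```text
pics
{'clock': 0.0, 'qpos': array([ 1.22581944,  0.52201869, -0.03631586,  1.60001743,  0.02119704,
        1.02113109, -0.11281029]), 'qd': array([ 1.37648551e-03, -5.76638290e-04,  8.33685311e-05, -1.08503740e-03,
        6.88398081e-04, -1.06040672e-03,  3.29266076e-04]), 'joint_efforts': array([-2.35648324e-03, -9.27107763e+01,  1.97893851e+00, -3.69936168e+01,
        1.78120489e-02,  8.08789831e-03,  3.54631618e-05]), 'position': array([ 0.16942807, -0.60118284,  0.19491961]), 'tool_rot': array([-3.14040642e+00,  9.00388877e-05,  2.74745291e-01]), 'force': array([-0.32973866,  0.42629917,  0.43935977]), 'moment': array([ 0.00196941, -0.02234294,  0.02733068]), 'grip_width': 0.0856968327662117}
top {'fx': 506.3299088683739, 'fy': 506.3299088683739, 'cx': 317.9190770610171, 'cy': 238.07805733102936, 'k1': -0.02892471163333849, 'T': array([[-2.07875593e-02, -9.84605914e-01,  1.73548471e-01,
         3.91165777e-01],
       [-9.99783911e-01,  2.04559493e-02, -3.69936262e-03,
        -1.59819122e-01],
       [ 9.23155851e-05, -1.73587870e-01, -9.84818381e-01,
         9.61773455e-01
[... 260 characters left out ...]
,  0.2241017 ,  0.37560665],
       [-0.29872906,  0.60279497, -0.73986429,  0.49450119],
       [ 0.01129561, -0.77297681, -0.63433371,  0.62405472],
       [ 0.        ,  0.        ,  0.        ,  1.        ]])}
wrist {'fx': 377.88633848633657, 'fy': 377.88633848633657, 'cx': 323.55435529145393, 'cy': 238.44112768999713, 'k1': -0.028550884829673495, 'T': array([[ 2.72408646e-01, -9.25438083e-01, -2.63358849e-01,
         2.36983715e-01],
       [-9.62181482e-01, -2.62167960e-01, -7.39915906e-02,
        -5.81963999e-01],
       [-5.69616546e-04,  2.73554957e-01, -9.61856206e-01,
         3.74476136e-01],
       [ 0.00000000e+00,  0.00000000e+00,  0.00000000e+00,
         1.00000000e+00]])}
```

View pics/top0.png

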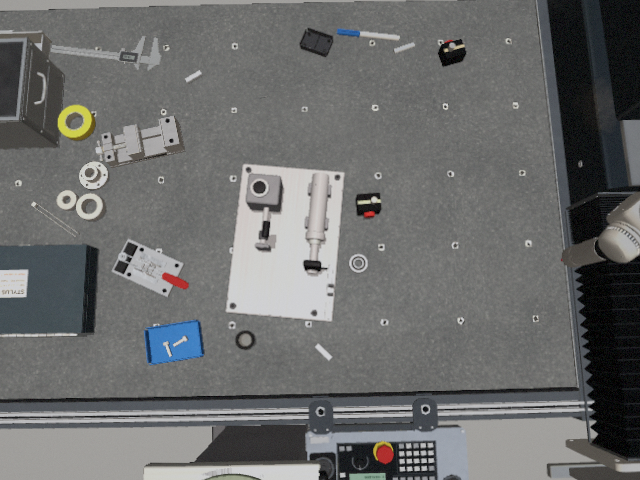

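View pics/side0.png

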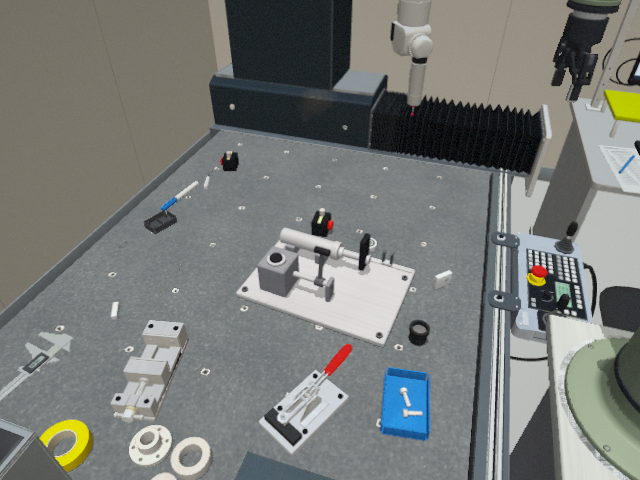

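The top view shows the unit plate (228–344, 164–320), button (260,187), lever (265,225), handle (314,266), fork (331,290), bearing (358,263), magnet base (368,204), loupe (245,340) and block (323,352). Next I'll enlarge these.

```bash
python3 - <<'E'
import cv2
a=cv2.imread("pics/top0.png")[155:365,215:395];cv2.imwrite("pics/topc.png",cv2.resize(a,None,fx=2.8*1,fy=2.8,interpolation=cv2.INTER_CUBIC))
a=cv2.imread("pics/side0.png")[200:350,230:430];cv2.imwrite("pics/sidec.png",cv2.resize(a,None,fx=4,fy=4,interpolation=cv2.INTER_CUBIC))
E
```

```text
(no output)
```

View pics/topc.png

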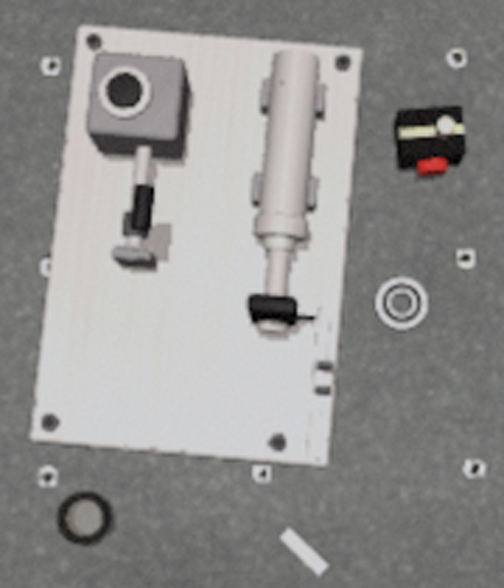

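View pics/sidec.png

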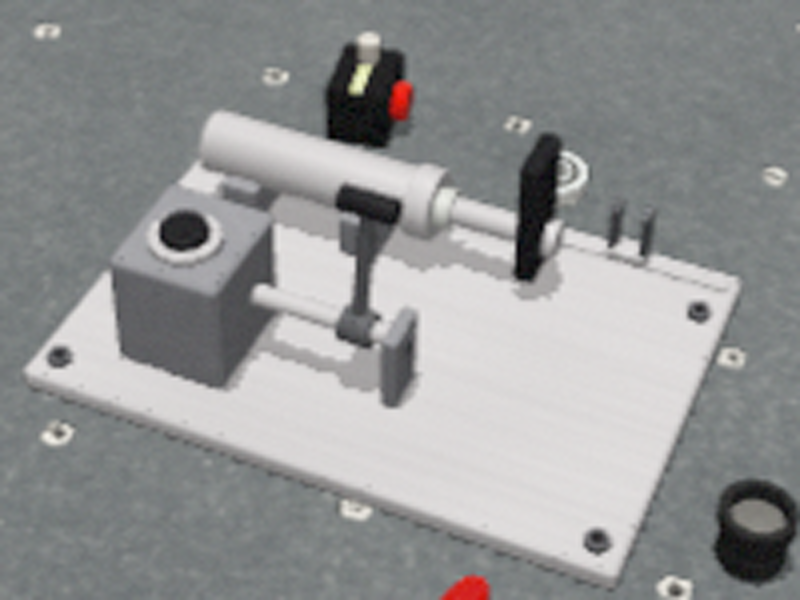

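```bash
cat > h.py <<'E'
import numpy as np,cv2
from workcell import bot
def ray(c,uv):
    d=np.array([(uv[0]-c['cx'])/c['fx'],(uv[1]-c['cy'])/c['fy']])
    rd=np.hypot(*d)
    r=np.roots([c['k1'],0,1,-rd]);r=r[np.abs(r.imag)<1e-9].real;r=r[r>0];r=r[np.argmin(abs(r-rd))]
    s=d*r/rd if rd>0 else d
    v=c['T'][:3,:3]@np.array([s[0],s[1],1]);return c['T'][:3,3],v/np.linalg.norm(v)
def onz(c,uv,z):
    o,v=ray(c,uv);return o+v*(z-o[2])/v[2]
def tri(c1,u1,c2,u2):
    A=[];b=[]
    o1,v1=ray(c1,u1);o2,v2=ray(c2,u2)
    st=np.linalg.lstsq(np.c_[v1,-v2],o2-o1,rcond=None)[0]
    p,q=o1+st[0]*v1,o2+st[1]*v2
    return (p+q)/2,np.linalg.norm(p-q)
E
python3 - <<'E'
from h import *
np.set_printoptions(precision=4,suppress=True)
c=bot.calibration("top");s=bot.calibration("side")
im=cv2.imread("pics/top0.png")
g=im.min(2);m=((g>165)*255).astype(np.uint8)
m=cv2.morphologyEx(m,cv2.MORPH_OPEN,np.ones((3,3)))
m=cv2.morphologyEx(m,cv2.MORPH_CLOSE,np.ones((5,5)))
ct=max([k for k in cv2.findContours(m,0,2)[0] if cv2.pointPolygonTest(k,(290,290),False)>=0],key=cv2.contourArea)
r=cv2.minAreaRect(cv2.convexHull(ct));bx=cv2.boxPoints(r);print(bx,cv2.contourArea(ct))
hull=cv2.approxPolyDP(cv2.convexHull(ct),4,True)[:,0];print(hull)
P=np.array([onz(c,u,.012) for u in bx]);print(P,P.mean(0));
print([np.linalg.norm(P[i]-P[i-1]) for i in range(4)], [np.arctan2(*(P[i]-P[i-1])[1::-1]) for i in range(4)])
f=2.8
def T(x,y):return (215+(x+.5)/f-.5,155+(y+.5)/f-.5)
def S(x,y):return (230+(x+.5)/4-.5,200+(y+.5)/4-.5)
print("button",onz(c,T(126,91),.086),tri(c,T(126,91),s,S(185,230)))
print("handle top",onz(c,T(273,303),.094))
print("prongs bottom/top",onz(c,T(323,378),.043),onz(c,T(323,363),.043),onz(c,T(323,391),.043))
print("pointer",onz(c,T(316,318),.036))
print("lever bar",onz(c,T(143,202),.109),tri(c,T(143,202),s,S(369,203)))
print("loupe",onz(c,T(86,518),.03),"block",onz(c,T(303,551),.03))
print("mag",onz(c,T(430,135),.051),"bearing",onz(c,T(401,303),.011))
E
```

```text
[[225.7944 311.3031]
 [239.0544 162.7906]
 [344.4109 172.1974]
 [331.1509 320.7099]] 15152.5
[[244 164]
 [343 173]
 [331 320]
 [226 311]]
[[ 0.4238  0.0108  0.012 ]
 [ 0.7115 -0.0121  0.012 ]
 [ 0.6879 -0.2178  0.012 ]
 [ 0.4026 -0.1847  0.012 ]] [ 0.5564 -0.1009  0.012 ]
[np.float64(0.19663536801901804), np.float64(0.2885428238316306), np.float64(0.20703957132004588), np.float64(0.28724078841404843)] [np.float64(1.4626642352571793), np.float64(-0.07939274562347423), np.float64(-1.6846791769408753), np.float64(3.026116868909418)]
button [ 0.6401 -0.0608  0.086 ] (array([ 0.6408, -0.0606,  0.0832]), np.float64(0.00014897874327671413))
handle top [ 0.5008 -0.1523  0.094 ]
prongs bottom/top [ 0.4578 -0.1832  0.043 ] [ 0.4675 -0.1835  0.043 ] [ 0.4494 -0.183   0.043 ]
pointer [ 0.4977 -0.1798  0.036 ]
lever bar [ 0.5629 -0.0739  0.109 ] (array([ 0.5608, -0.0742,  0.11  ]), np.float64(0.0037286886047365178))
loupe [ 0.3716 -0.0284  0.03  ] block [ 0.348 -0.168  0.03 ]
mag [ 0.6158 -0.2577  0.051 ] bearing [ 0.5095 -0.238   0.011 ]
```

```bash
python3 - <<'E'
from h import *
np.set_printoptions(precision=4,suppress=True)
c=bot.calibration("top");s=bot.calibration("side")
f=2.8
def T(x,y):return (215+(x+.5)/f-.5,155+(y+.5)/f-.5)
P=np.array([onz(c,T(*u),.012) for u in [(80,27),(362,48),(328,464),(31,440)]]);ctr=P.mean(0);print(P,ctr)
print([np.linalg.norm(P[i]-P[i-1]) for i in range(4)])
for d in(P[0]-P[3],P[1]-P[2],P[0]-P[1],P[3]-P[2]):print(np.arctan2(d[1],d[0]))
yaw=np.mean([np.arctan2(*(P[0]-P[3])[1::-1]),np.arctan2(*(P[1]-P[2])[1::-1]),np.arctan2(*(P[0]-P[1])[1::-1])-np.pi/2,np.arctan2(*(P[3]-P[2])[1::-1])-np.pi/2]);print(yaw)
R=np.array([[np.cos(yaw),np.sin(yaw)],[-np.sin(yaw),np.cos(yaw)]])
for n,u,z in[("button",(126,91),.086),("handletop",(273,303),.094),("fork",(323,378),.043),("fork-",(323,392),.043),("fork+",(323,364),.043),("pointer",(312,318),.036),("lever",(143,202),.109)]:
    p=onz(c,T(*u),z);print(n,p,R@(p-ctr)[:2])
E
```

```text
[[ 0.7081 -0.0203  0.012 ]
 [ 0.6887 -0.2169  0.012 ]
 [ 0.4031 -0.1859  0.012 ]
 [ 0.4229  0.0109  0.012 ]] [ 0.5557 -0.1031  0.012 ]
[np.float64(0.286978126249074), np.float64(0.19756299338413508), np.float64(0.28723054190064473), np.float64(0.19780225326010462)]
-0.10894626746968643
-0.10810465746216653
1.4722627621124365
1.4709745189499086
-0.10385157436482526
button [ 0.6401 -0.0608  0.086 ] [0.0796 0.0507]
handletop [ 0.5008 -0.1523  0.094 ] [-0.0495 -0.0546]
fork [ 0.4578 -0.1832  0.043 ] [-0.0891 -0.0899]
fork- [ 0.4488 -0.183   0.043 ] [-0.0981 -0.0906]
fork+ [ 0.4668 -0.1835  0.043 ] [-0.0801 -0.0892]
pointer [ 0.4977 -0.1772  0.036 ] [-0.05   -0.0797]
lever [ 0.5629 -0.0739  0.109 ] [0.0042 0.0298]
```

servo_tool --pt "26 30 0 0.119 1" --pt "52 60 0 0.238 1" --pt "78 90 0 0.357 1" --pt "104 120 0 0.476 1" --pt "130 150 0 0.595 1" --pt "156 180 0 0.714 1" --pt "182 210 0 0.833 1" --pt "208 240 0 0.952 1" --pt "234 270 0 1.071 1" --pt "260 300 0 1.19 1" --squeeze 40

```text
clock: 0.98
position: [0.4304, -0.2999, 0.1956]
tool_rot: [3.142, 0.0, 1.47]
force: [1.1, -1.0, 0.2]
grip_width: -0.0001
```

```bash
python3 - <<'E'
from h import *
import pickle
o=bot.observe();print(o['clock'],o['position'],o['tool_rot'],o['qpos'],o['force'])
c=bot.calibration("wrist");im=bot.grab_frame("wrist");cv2.imwrite("pics/w1.png",im);pickle.dump(c,open("w1.pkl","wb"))
E
```

```text
0.9833 [ 0.43041514 -0.29993026  0.19559646] [3.14152856e+00 2.35228245e-04 1.47042469e+00] [ 0.81834662  0.38688832 -0.42026496  1.84745923  0.19112158  0.94662491
  0.21300109] [ 1.05419858 -0.97553326  0.16696198]
```

View pics/w1.png

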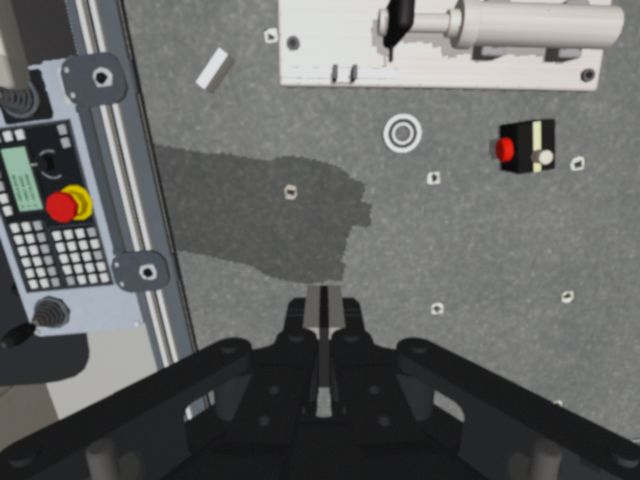

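The wrist view shows the fork prongs at about (335,73) and (353,73) and the pointer tip at about (391,58). I'll measure these from the enlarged crop.

```bash
python3 - <<'E'
import cv2
a=cv2.imread("pics/w1.png")[0:105,270:430];cv2.imwrite("pics/w1c.png",cv2.resize(a,None,fx=5,fy=5,interpolation=cv2.INTER_CUBIC))
E
```

```text
(no output)
```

View pics/w1c.png

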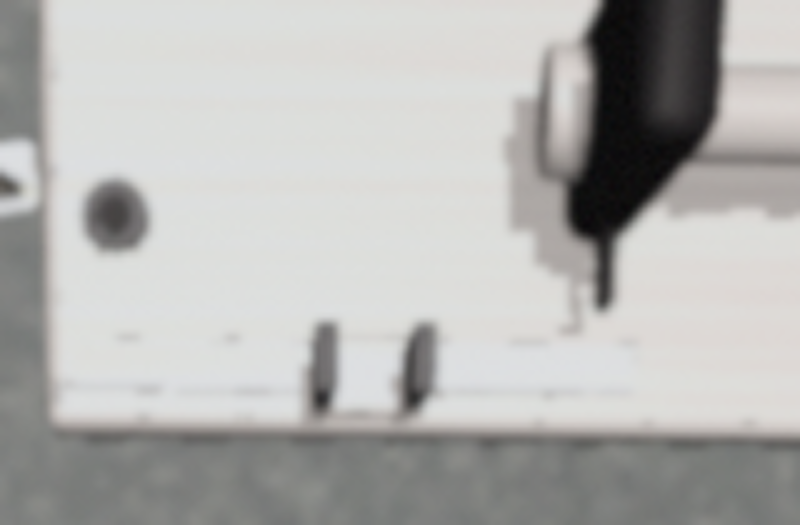

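```bash
python3 - <<'E'
from h import *
import pickle
np.set_printoptions(precision=4,suppress=True)
c=pickle.load(open("w1.pkl","rb"));yaw=-.106
ux=np.array([np.cos(yaw),np.sin(yaw)]);uy=np.array([-ux[1],ux[0]])
W=lambda x,y:(270+(x+.5)/5-.5,(y+.5)/5-.5)
r={}
for n,u,z in[("l",(326,327),.043),("r",(424,327),.043),("p",(603,305),.036),("proot",(608,240),.036),("corner",(52,430),.012),("ctop",(120,186),.012)]:
    p=onz(c,W(*u),z);r[n]=p;print(n,p)
m=(r['l']+r['r'])/2
print("gap",(r['r']-r['l'])[:2]@ux,"dist",(r['p']-m)[:2]@ux,(r['p']-m)[:2]@uy)
a=onz(c,(281,86.5),.012);b=onz(c,(599,90),.012);d=a-b;print(a,b,np.linalg.norm(d),np.arctan2(-d[1],-d[0]))
E
```

```text
l [ 0.4525 -0.1796  0.043 ]
r [ 0.4683 -0.1812  0.043 ]
p [ 0.4988 -0.1796  0.036 ]
proot [ 0.5001 -0.1698  0.036 ]
corner [ 0.4032 -0.1872  0.012 ]
ctop [ 0.4202 -0.1486  0.012 ]
gap 0.015927030546786576 dist 0.03807276313447246 0.004850332225346847
[ 0.404 -0.188  0.012] [ 0.6932 -0.2178  0.012 ] 0.29072627675994417 -0.10241628563915973
```

servo_tool --pt "24 27 0 0 1" --pt "48 54 0 0 1" --pt "72 81 0 0 1" --pt "96 108 0 0 1" --pt "120 135 0 0 1" --pt "144 162 0 0 1" --pt "168 189 0 0 1" --pt "190 216 0 0 1" --pt "210 239 -20 0 1" --pt "210 239 -60 0 1"

```text
clock: 1.87
position: [0.6449, -0.0559, 0.1383]
tool_rot: [3.134, -0.004, 1.47]
force: [2.0, 0.9, -0.7]
grip_width: 0.0002
```

```bash
python3 - <<'E'
from h import *
import pickle
o=bot.observe();print(o['clock'],o['position'],o['tool_rot'],o['qpos'],o['force'])
c=bot.calibration("wrist");im=bot.grab_frame("wrist");cv2.imwrite("pics/w2.png",im);pickle.dump(c,open("w2.pkl","wb"))
E
```

```text
1.8667 [ 0.64487017 -0.05591333  0.13829265] [ 3.13376987 -0.00375342  1.47007987] [ 0.27648595  0.64267431 -0.43182145  1.58267709  0.3049953   0.97524654
 -0.35029199] [ 1.97299673  0.94742571 -0.65449997]
```

View pics/w2.png

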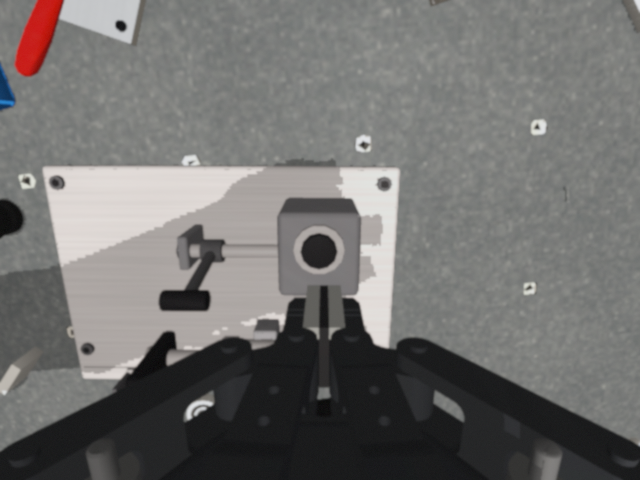

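```bash
python3 - <<'E'
from h import *
import pickle
np.set_printoptions(precision=4,suppress=True)
c=pickle.load(open("w2.pkl","rb"))
print(onz(c,(319,251),.086),onz(c,(185,300),.109),onz(c,(210,250),.045))
print(bot.observe()['position'])
E
```

```text
[ 0.6426 -0.0598  0.086 ] [ 0.5599 -0.0751  0.109 ] [ 0.5592 -0.0636  0.045 ]
[ 0.6383 -0.059   0.1278]
```

servo_tool --pt "1 1 0 0 1" --pt "1 1 -10 0 1" --pt "1 1 -20 0 1" --pt "1 1 -30 0 1" --pt "1 1 -38 0 1" --pt "1 1 -44 0 1" --pt "1 1 -49 0 1" --pt "1 1 -52 0 1" --pt "1 1 -54 0 1" --pt "1 1 -54 0 1"

```text
clock: 2.75
position: [0.6405, -0.0615, 0.0813]
tool_rot: [-3.141, 0.0, 1.465]
force: [0.0, 0.7, -0.3]
grip_width: 0.0001
```

```bash
python3 - <<'E'
from h import *
o=bot.observe();print(o['clock'],o['position'],o['force'])
cv2.imwrite("pics/s3.png",bot.grab_frame("side")[200:350,230:430])
o=bot.observe();print(o['clock'],o['position'],o['force'])
E
```

```text
2.75 [ 0.64050141 -0.06152382  0.08127388] [ 0.03894119  0.70444839 -0.25799315]
2.8 [ 0.64064318 -0.06148558  0.08157217] [-0.11300128  0.69702614  0.07407798]
```

View pics/s3.png

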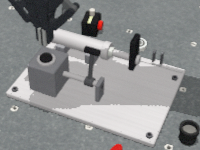

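```bash
python3 - <<'E'
from h import *
im=bot.grab_frame("side")
cv2.imwrite("pics/s4.png",cv2.resize(im[170:320,200:400],None,fx=4,fy=4,interpolation=cv2.INTER_CUBIC))
c=bot.calibration("wrist");w=bot.grab_frame("wrist");cv2.imwrite("pics/w4.png",w)
s=bot.calibration("side")
for p in([.6406,-.0615,.0815],[.641,-.060,.086]):
    q=np.linalg.inv(s['T'])@np.array(p+[1]);print(q[0]/q[2]*s['fx']+s['cx'],q[1]/q[2]*s['fy']+s['cy'])
E
```

```text
276.203624391709 257.53097919900915
275.5176207118616 256.1248671601244
```

View pics/s4.png

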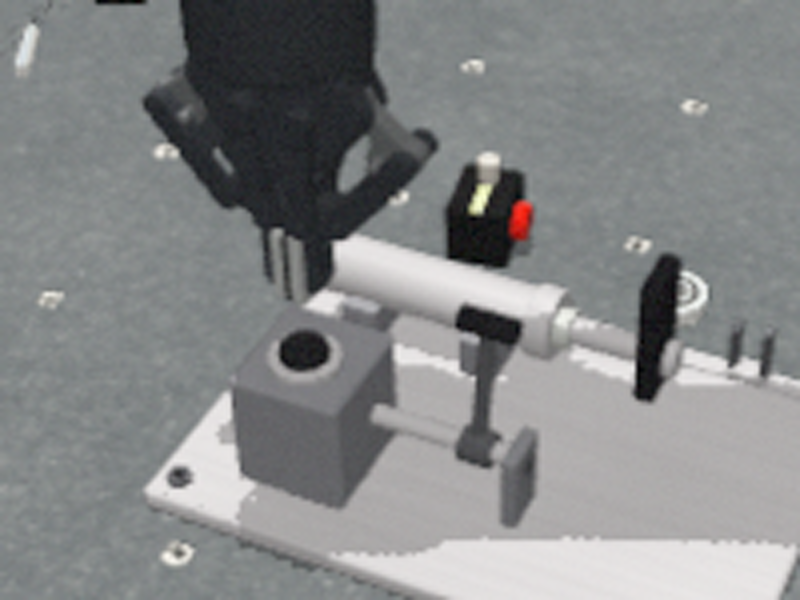

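View pics/w4.png

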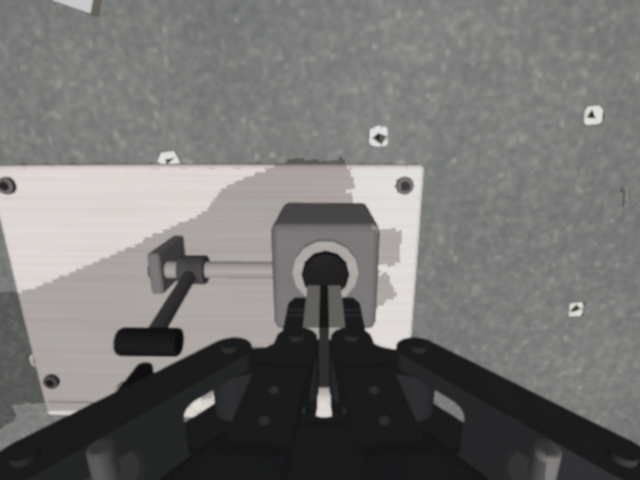

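```bash
python3 - <<'E'
from h import *
np.set_printoptions(precision=4,suppress=True)
o=bot.observe();print(o['position'],o['clock'],o['force'])
c=bot.calibration("wrist");s=bot.calibration("side");t=bot.calibration("top")
S=lambda x,y:(200+(x+.5)/4-.5,170+(y+.5)/4-.5)
print(tri(c,(323.5,286),s,S(294,298)))
print("wrist tip ray at z",[onz(c,(323.5,286),z) for z in(.0815,.09,.1,.11)])
print("btn",onz(c,(325,270),.086), "top",)
cv2.imwrite("pics/t4.png",cv2.resize(bot.grab_frame("top")[140:290,200:400],None,fx=4,fy=4,interpolation=cv2.INTER_CUBIC))
E
```

```text
[ 0.6408 -0.0616  0.0818] 2.9 [-0.0455  0.3635 -0.5851]
(array([ 0.6414, -0.053 ,  0.1186]), np.float64(0.0021432430953781906))
wrist tip ray at z [array([ 0.6407, -0.068 ,  0.0815]), array([ 0.641 , -0.0644,  0.09  ]), array([ 0.6414, -0.0602,  0.1   ]), array([ 0.6419, -0.0559,  0.11  ])]
btn [ 0.6425 -0.0577  0.086 ] top
```

View pics/t4.png

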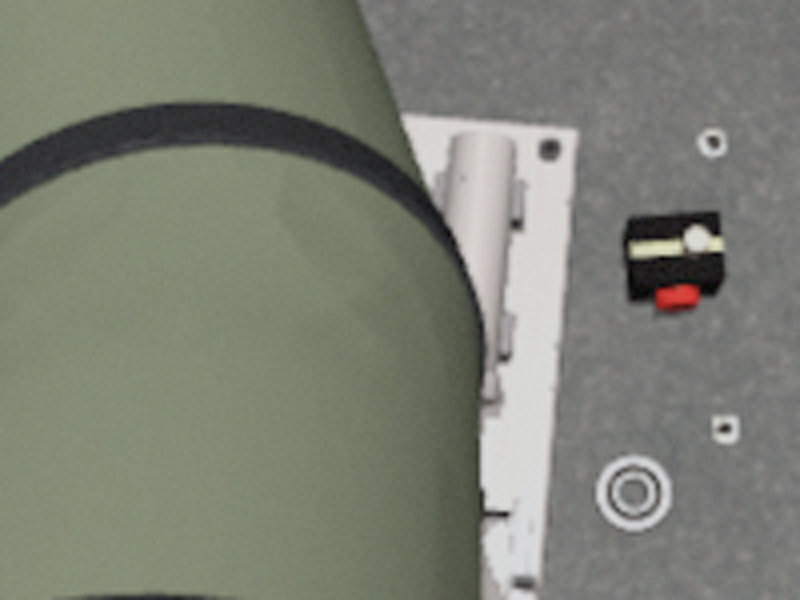

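The visible fingertips triangulate to z≈0.118, about 35 mm above the reported TCP. The force is near zero, so there is no contact yet. I'll descend by feel.

servo_tool --pt "0 1 -2 0 1" --pt "0 1 -4 0 1" --pt "0 1 -6 0 1" --pt "0 1 -8 0 1" --pt "0 1 -10 0 1" --pt "0 1 -12 0 1" --pt "0 1 -14 0 1" --pt "0 1 -16 0 1" --pt "0 1 -18 0 1" --pt "0 1 -18 0 1"

```text
clock: 3.78
position: [0.6404, -0.0606, 0.063]
tool_rot: [-3.141, 0.0, 1.465]
force: [-0.8, 0.9, 0.8]
grip_width: -0.0001
```

```bash
python3 - <<'E'
from h import *
im=bot.grab_frame("side")
cv2.imwrite("pics/s5.png",cv2.resize(im[170:320,200:400],None,fx=4,fy=4,interpolation=cv2.INTER_CUBIC))
o=bot.observe();print(o['clock'],o['position'],o['force'])
E
```

```text
3.8333 [ 0.64046902 -0.06052029  0.0632703 ] [ 0.34682556  0.06105543 -0.47231164]
```

View pics/s5.png

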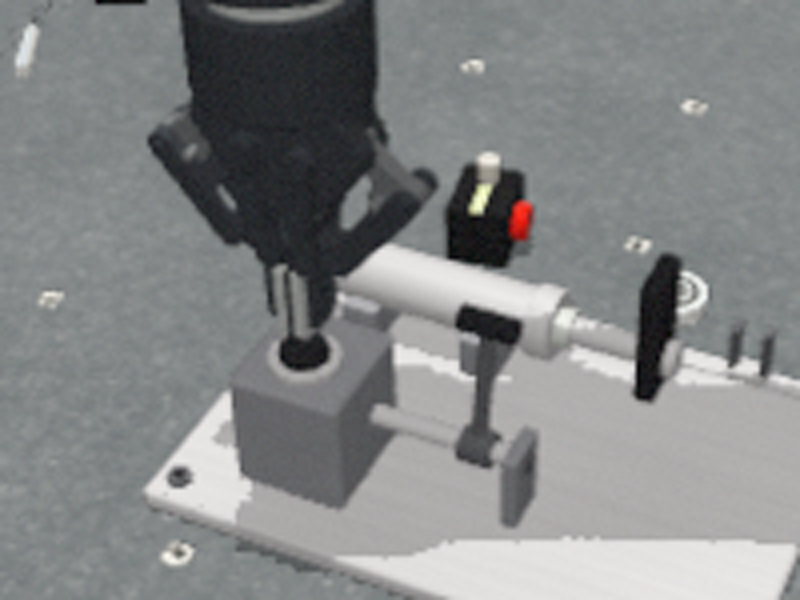

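The tips are now just above the button. I'll continue at 1 mm per row.

servo_tool --pt "0 0 -1 0 1" --pt "0 0 -2 0 1" --pt "0 0 -3 0 1" --pt "0 0 -4 0 1" --pt "0 0 -5 0 1" --pt "0 0 -6 0 1" --pt "0 0 -7 0 1" --pt "0 0 -8 0 1" --pt "0 0 -9 0 1" --pt "0 0 -9 0 1"

```text
clock: 4.67
position: [0.6405, -0.0606, 0.0543]
tool_rot: [-3.141, 0.0, 1.465]
force: [0.1, 0.7, 0.8]
grip_width: 0.0005
```

servo_tool --pt "0 0 -1 0 1" --pt "0 0 -1 0 1" --pt "0 0 -2 0 1" --pt "0 0 -2 0 1" --pt "0 0 -3 0 1" --pt "0 0 -3 0 1" --pt "0 0 -4 0 1" --pt "0 0 -4 0 1" --pt "0 0 -4 0 1" --pt "0 0 -4 0 1"

```text
clock: 5.5
position: [0.6405, -0.0605, 0.0505]
tool_rot: [-3.141, 0.0, 1.465]
force: [1.1, -0.5, 0.4]
grip_width: -0.0003
```

```bash
python3 - <<'E'
from h import *
im=bot.grab_frame("side")
cv2.imwrite("pics/s6.png",cv2.resize(im[170:320,200:400],None,fx=4,fy=4,interpolation=cv2.INTER_CUBIC))
o=bot.observe();print(o['clock'],o['position'],o['force'])
E
```

```text
5.55 [ 0.64056818 -0.06053092  0.05052945] [-0.10948138  0.38578879 -0.27245454]
```

View pics/s6.png

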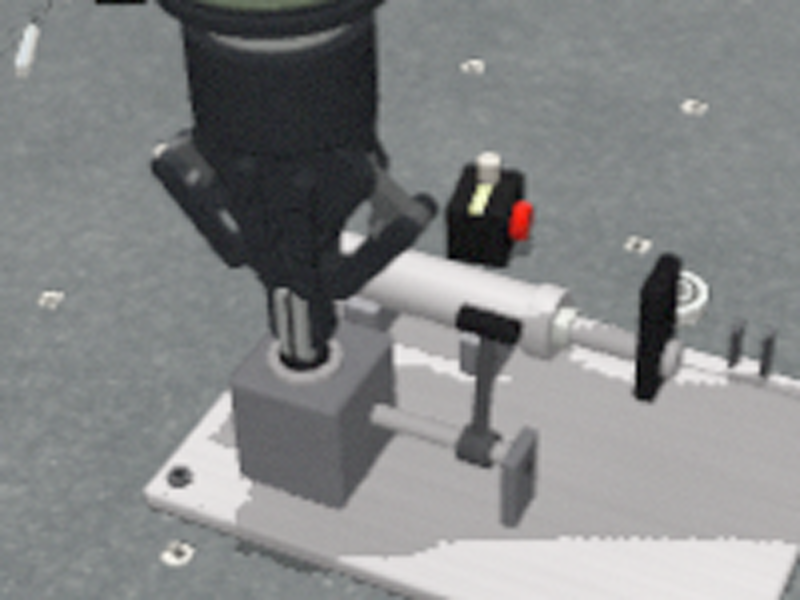

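servo_tool --pt "0 0 -1 0 1" --pt "0 0 -1 0 1" --pt "0 0 -2 0 1" --pt "0 0 -2 0 1" --pt "0 0 -3 0 1" --pt "0 0 -3 0 1" --pt "0 0 -4 0 1" --pt "0 0 -4 0 1" --pt "0 0 -4 0 1" --pt "0 0 -4 0 1"

```text
clock: 6.38
position: [0.6406, -0.0606, 0.0465]
tool_rot: [3.142, -0.0, 1.465]
force: [-0.0, -0.2, 3.7]
grip_width: -0.0003
```

```bash
python3 - <<'E'
from h import *
im=bot.grab_frame("side")
cv2.imwrite("pics/s7.png",cv2.resize(im[170:320,200:400],None,fx=4,fy=4,interpolation=cv2.INTER_CUBIC))
o=bot.observe();print(o['clock'],o['position'],o['force'],o['moment'])
E
```

```text
6.4333 [ 0.64061339 -0.06057359  0.04652027] [ 0.00584016 -0.44788659  3.32738513] [-0.00813956 -0.00226444 -0.03181156]
```

View pics/s7.png

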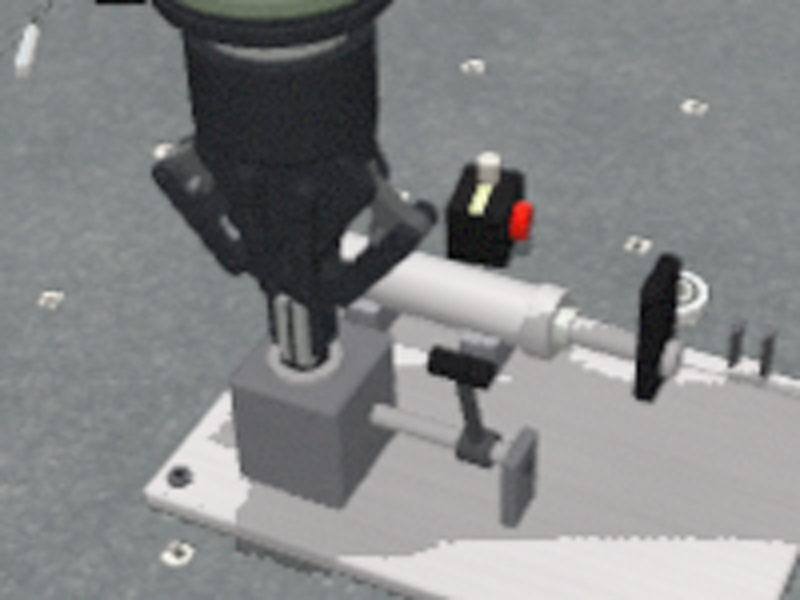

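The lever is falling, with 3.5 N on the button. So the true tips sit about 35 mm above the reported TCP. I'll retreat and move to the left of the dropped lever.

servo_tool --pt "0 0 25 0 1" --pt "0 0 55 0 1" --pt "0 0 80 0 1" --pt "-15 20 80 0 1" --pt "-30 45 80 0 1" --pt "-45 70 80 0 1" --pt "-60 90 80 0 1" --pt "-70 100 80 0 1" --pt "-70 100 80 0 1" --pt "-70 100 80 0 1"

```text
clock: 7.27
position: [0.5706, 0.0392, 0.1266]
tool_rot: [3.141, 0.0, 1.465]
force: [0.7, -0.4, -0.2]
grip_width: 0.0001
```

```bash
python3 - <<'E'
from h import *
import pickle
im=bot.grab_frame("side")
cv2.imwrite("pics/s8.png",cv2.resize(im[170:320,200:400],None,fx=4,fy=4,interpolation=cv2.INTER_CUBIC))
c=bot.calibration("wrist");w=bot.grab_frame("wrist");cv2.imwrite("pics/w8.png",w);pickle.dump(c,open("w8.pkl","wb"))
o=bot.observe();print(o['clock'],o['position'],o['force'])
E
```

```text
7.3667 [0.57112727 0.03823484 0.1263943 ] [ 1.02484406 -0.35144503 -0.27243671]
```

View pics/s8.png

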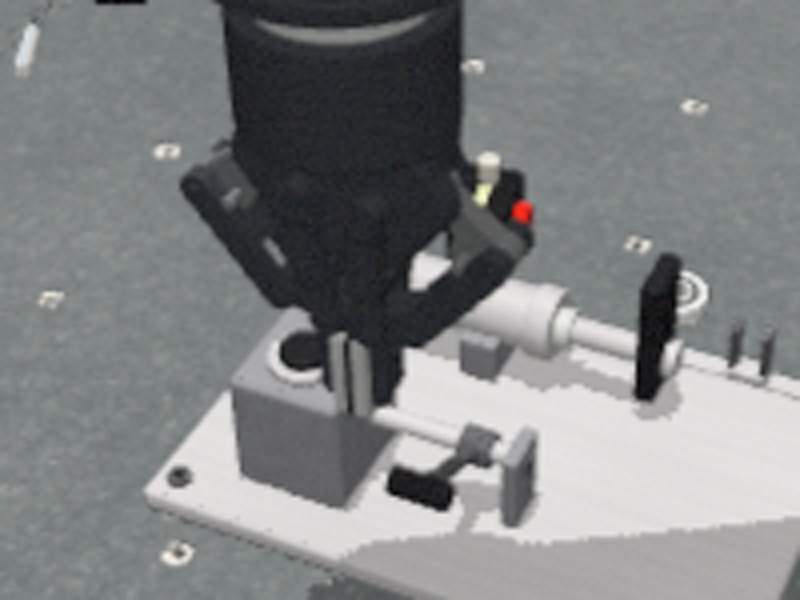

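View pics/w8.png

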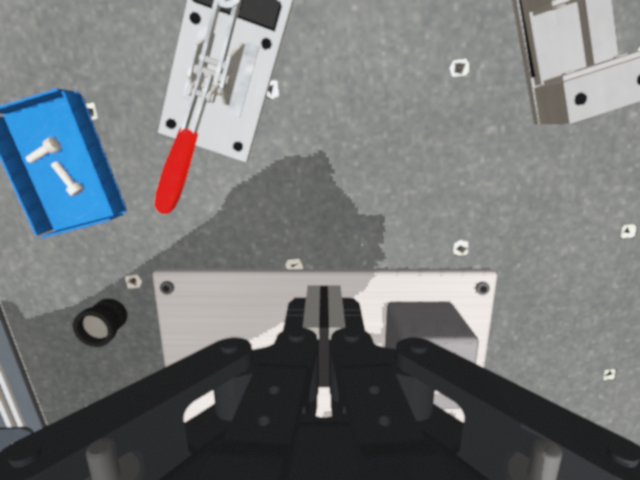

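```bash
python3 - <<'E'
from h import *
import pickle
np.set_printoptions(precision=4,suppress=True)
s=bot.calibration("side");c=pickle.load(open("w8.pkl","rb"))
S=lambda x,y:(200+(x+.5)/4-.5,170+(y+.5)/4-.5)
print("bar",onz(s,S(420,487),.073),onz(s,S(393,480),.073),onz(s,S(449,496),.073))
for z in(.155,.16,.162,.165): print("tip",z,onz(s,S(351,415),z),onz(c,(323.5,286),z))
E
```

```text
bar [ 0.567  -0.0059  0.073 ] [ 0.5792 -0.0063  0.073 ] [ 0.5538 -0.0048  0.073 ]
tip 0.155 [0.5754 0.0415 0.155 ] [0.5721 0.0443 0.155 ]
tip 0.16 [0.5733 0.0464 0.16  ] [0.5723 0.0464 0.16  ]
tip 0.162 [0.5724 0.0483 0.162 ] [0.5724 0.0473 0.162 ]
tip 0.165 [0.5711 0.0512 0.165 ] [0.5726 0.0486 0.165 ]
```

Triangulation agrees: the bar is at (0.567, −0.006) and the tips at z≈0.162, i.e. TCP + 35.5 mm. I'll descend left of the bar.

servo_tool --pt "-2 0 -20 0 1" --pt "-2 0 -45 0 1" --pt "-2 0 -70 0 1" --pt "-2 0 -85 0 1" --pt "-2 0 -95 0 1" --pt "-2 -6 -99 0 1" --pt "-2 -12 -99 0 1" --pt "-2 -17 -99 0 1" --pt "-2 -22 -99 0 1" --pt "-2 -22 -99 0 1"

```text
clock: 8.2
position: [0.5691, 0.0157, 0.0283]
tool_rot: [3.14, 0.001, 1.463]
force: [0.3, 0.9, -0.5]
grip_width: 0.0
```

```bash
python3 - <<'E'
from h import *
im=bot.grab_frame("side")
cv2.imwrite("pics/s9.png",cv2.resize(im[170:320,200:400],None,fx=4,fy=4,interpolation=cv2.INTER_CUBIC))
o=bot.observe();print(o['clock'],o['position'],o['force'])
for q in np.linspace(1.3,.05,16):
    th=q-.17;y=65*np.sin(th)-58.8;z=65*np.cos(th)-27.7;print(round(q,2),round(y*.106,1),round(y*.994,1),round(z,1))
E
```

```text
8.25 [0.56905786 0.01643089 0.02825145] [-0.20885908  0.24199788 -0.99059547]
1.3 -0.0 -0.0 0.0
1.22 -0.3 -2.5 4.8
1.13 -0.6 -5.4 9.4
1.05 -0.9 -8.6 13.7
0.97 -1.3 -12.2 17.7
0.88 -1.7 -16.2 21.5
0.8 -2.2 -20.4 24.8
0.72 -2.7 -24.9 27.8
0.63 -3.2 -29.6 30.4
0.55 -3.7 -34.5 32.7
0.47 -4.2 -39.6 34.5
0.38 -4.8 -44.8 35.8
0.3 -5.3 -50.1 36.8
0.22 -5.9 -55.4 37.2
0.13 -6.5 -60.8 37.3
0.05 -7.1 -66.2 36.8
```

View pics/s9.png

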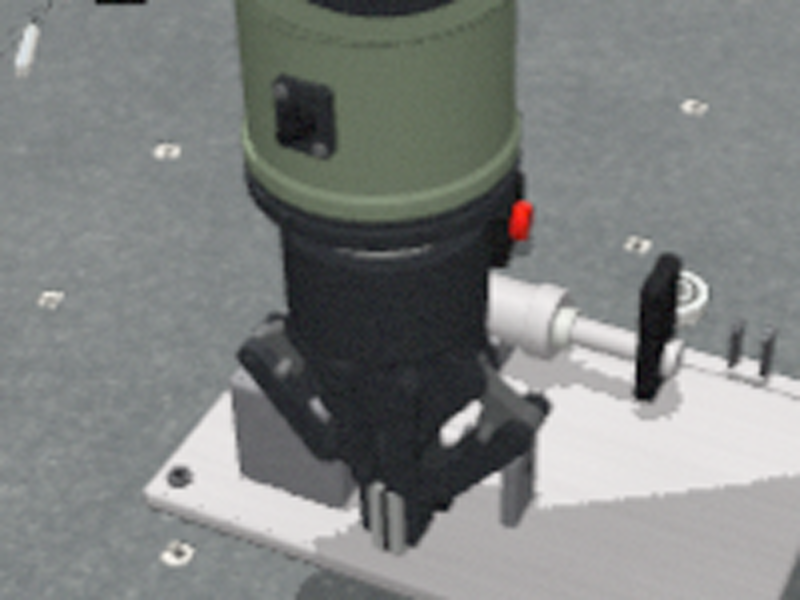

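servo_tool --pt "0 -3 0 0 1" --pt "0 -5 0 0 1" --pt "0 -8 5 0 1" --pt "-1 -11 9 0 1" --pt "-1 -14 14 0 1" --pt "-1 -18 18 0 1" --pt "-2 -22 21 0 1" --pt "-2 -26 25 0 1" --pt "-3 -30 28 0 1" --pt "-3 -35 30 0 1"

```text
clock: 9.08
position: [0.5654, -0.0182, 0.0579]
tool_rot: [-3.142, 0.0, 1.465]
force: [-0.1, 0.0, 0.4]
grip_width: 0.0001
```

```bash
python3 - <<'E'
from h import *
im=bot.grab_frame("side")
cv2.imwrite("pics/s10.png",cv2.resize(im[170:320,200:400],None,fx=4,fy=4,interpolation=cv2.INTER_CUBIC))
w=bot.grab_frame("wrist");cv2.imwrite("pics/w10.png",w)
o=bot.observe();print(o['clock'],o['position'],o['force'])
E
```

```text
9.1833 [ 0.56558014 -0.01890808  0.05771889] [ 0.05228554  0.13610425 -1.00834994]
```

View pics/s10.png

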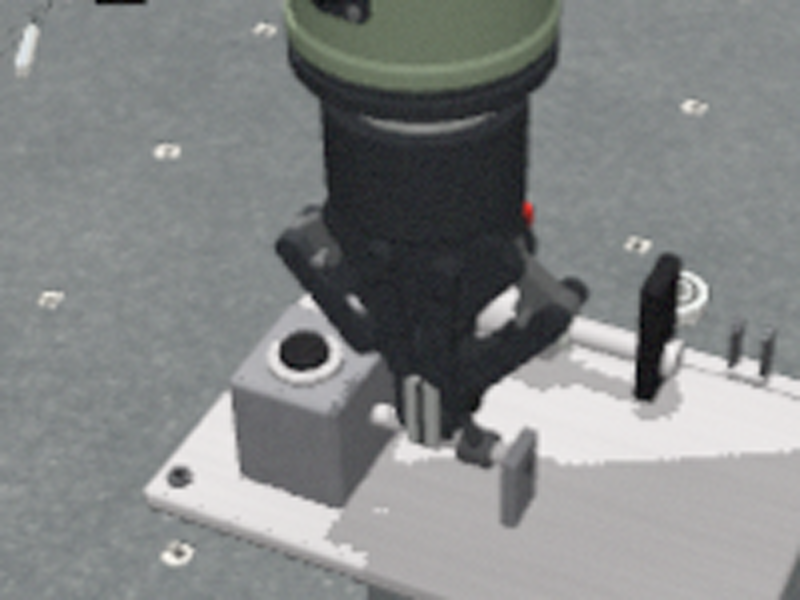

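View pics/w10.png

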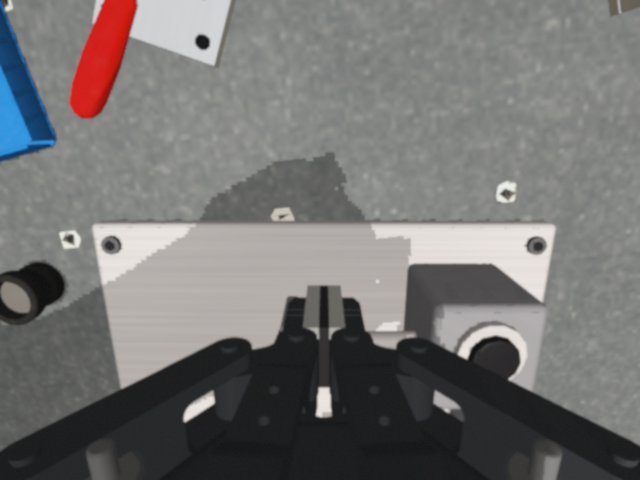

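The bar is no longer at its dropped place, so it is being carried behind the fingers. I'll continue past upright.

servo_tool --pt "0 -5 2 0 1" --pt "-1 -10 4 0 1" --pt "-2 -15 5 0 1" --pt "-2 -20 6 0 1" --pt "-3 -25 7 0 1" --pt "-3 -30 7 0 1" --pt "-4 -34 7 0 1" --pt "-4 -37 7 0 1" --pt "-4 -37 7 0 1" --pt "-4 -37 7 0 1"

```text
clock: 10.02
position: [0.5615, -0.0546, 0.0644]
tool_rot: [-3.142, -0.0, 1.465]
force: [0.2, 0.1, 0.4]
grip_width: -0.0001
```

servo_tool --pt "0 6 0 0 1" --pt "1 18 0 0 1" --pt "2 35 0 0 1" --pt "3 60 10 0 1" --pt "3 75 40 0 1" --pt "3 75 75 0 1" --pt "3 75 90 0 1" --pt "3 75 90 0 1" --pt "3 75 90 0 1" --pt "3 75 90 0 1"

```text
clock: 10.85
position: [0.5641, 0.0212, 0.1539]
tool_rot: [-3.141, 0.0, 1.466]
force: [0.2, -0.6, 0.0]
grip_width: -0.0004
```

```bash
python3 - <<'E'
from h import *
im=bot.grab_frame("side")
cv2.imwrite("pics/s11.png",cv2.resize(im[170:320,200:400],None,fx=4,fy=4,interpolation=cv2.INTER_CUBIC))
o=bot.observe();print(o['clock'],o['position'],o['force'])
E
```

```text
10.9 [0.56399577 0.02100879 0.15359315] [ 0.62799464 -0.86939234  0.80503764]
```

View pics/s11.png

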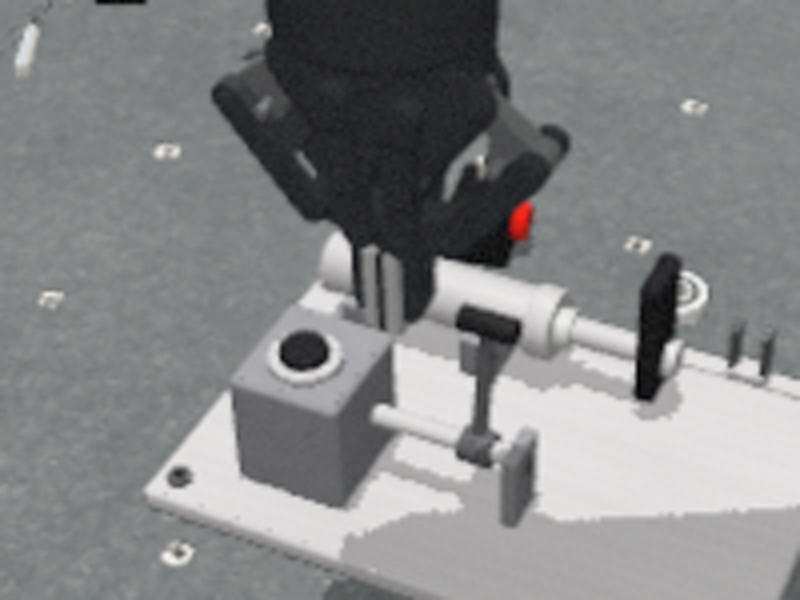

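The lever bar is back at its original place (489,323), with the fingers clear. I'll move above the handle with the jaws half open.

servo_tool --pt "-8 -22 0 0 0" --pt "-16 -45 0 0 0" --pt "-24 -68 0 0 0" --pt "-32 -90 0 0 0" --pt "-40 -112 0 0 0" --pt "-48 -134 0 0 0" --pt "-56 -156 0 0 0" --pt "-63 -173 0 0 0" --pt "-63 -173 0 0 0" --pt "-63 -173 0 0 0"

```text
clock: 11.73
position: [0.5009, -0.153, 0.1537]
tool_rot: [-3.14, -0.0, 1.463]
force: [-1.1, 0.4, -0.3]
grip_width: 0.0428
```

```bash
python3 - <<'E'
from h import *
import pickle
c=bot.calibration("wrist");w=bot.grab_frame("wrist");cv2.imwrite("pics/w12.png",w);pickle.dump(c,open("w12.pkl","wb"))
im=bot.grab_frame("side")
cv2.imwrite("pics/s12.png",cv2.resize(im[170:320,250:450],None,fx=4,fy=4,interpolation=cv2.INTER_CUBIC))
o=bot.observe();print(o['clock'],o['position'],o['tool_rot'],o['force'],o['grip_width'])
E
```

```text
11.8333 [ 0.50162583 -0.15159799  0.15398338] [-3.14085187e+00 -6.87558151e-04  1.46544786e+00] [-0.63250024  0.38116495 -0.43266611] 0.043032382700038604
```

View pics/w12.png

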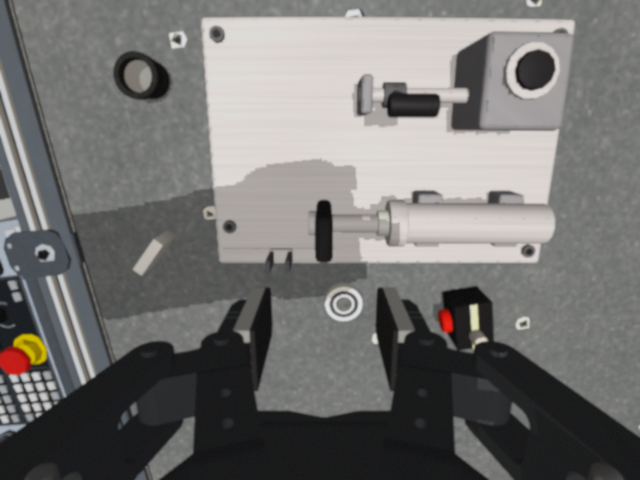

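View pics/s12.png

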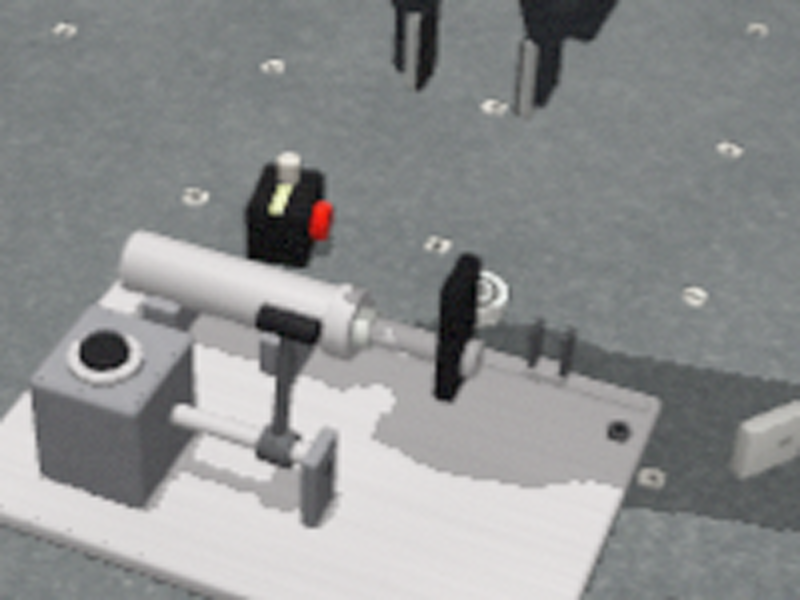

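```bash
python3 - <<'E'
from h import *
import pickle
np.set_printoptions(precision=4,suppress=True)
c=pickle.load(open("w12.pkl","rb"))
for u in((323,202),(323,258),(317,230),(331,230)):print(u,onz(c,u,.094))
print("pointer/fork",onz(c,(269,252),.043),onz(c,(290,252),.043))
s=bot.calibration("side");S=lambda x,y:(250+(x+.5)/4-.5,170+(y+.5)/4-.5)
for z in(.17,.18,.185,.19,.195):
  a,b=onz(s,S(415,90),z),onz(s,S(528,116),z);print(z,a,b,(a+b)/2)
  print("   w",onz(c,(269,292),z),onz(c,(379,292),z))
E
python3 - <<'E'
import cv2
a=cv2.imread("pics/w12.png")[185:335,200:400];cv2.imwrite("pics/w12c.png",cv2.resize(a,None,fx=4,fy=4,interpolation=cv2.INTER_CUBIC))
E
```

```text
(323, 202) [ 0.504  -0.1269  0.094 ]
(323, 258) [ 0.4999 -0.1646  0.094 ]
(317, 230) [ 0.4981 -0.1449  0.094 ]
(331, 230) [ 0.5072 -0.1459  0.094 ]
pointer/fork [ 0.4552 -0.1722  0.043 ] [ 0.4721 -0.174   0.043 ]
0.17 [ 0.5333 -0.1784  0.17  ] [ 0.4804 -0.1741  0.17  ] [ 0.5068 -0.1762  0.17  ]
   w [ 0.4758 -0.1527  0.17  ] [ 0.5271 -0.1582  0.17  ]
0.18 [ 0.5298 -0.1636  0.18  ] [ 0.4781 -0.1593  0.18  ] [ 0.5039 -0.1614  0.18  ]
   w [ 0.4779 -0.1485  0.18  ] [ 0.526  -0.1536  0.18  ]
0.185 [ 0.5281 -0.1561  0.185 ] [ 0.4769 -0.152   0.185 ] [ 0.5025 -0.1541  0.185 ]
   w [ 0.4789 -0.1463  0.185 ] [ 0.5254 -0.1513  0.185 ]
0.19 [ 0.5263 -0.1487  0.19  ] [ 0.4758 -0.1446  0.19  ] [ 0.5011 -0.1467  0.19  ]
   w [ 0.4799 -0.1442  0.19  ] [ 0.5249 -0.149   0.19  ]
0.195 [ 0.5246 -0.1413  0.195 ] [ 0.4746 -0.1372  0.195 ] [ 0.4996 -0.1393  0.195 ]
   w [ 0.4809 -0.1421  0.195 ] [ 0.5243 -0.1467  0.195 ]
```

View pics/w12c.png

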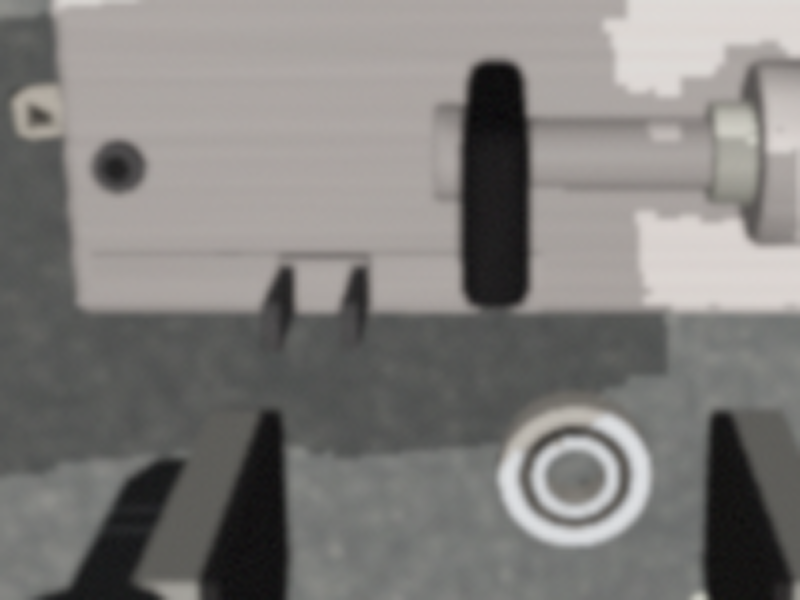

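Handle top centre is ≈(0.502, −0.1525), which matches the jaw centre. I'll descend over it.

servo_tool --pt "0 0 -20 0 0" --pt "0 0 -40 0 0" --pt "0 0 -60 0 0" --pt "0 0 -78 0 0" --pt "0 0 -92 0 0" --pt "0 0 -104 0 0" --pt "0 0 -114 0 0" --pt "0 0 -122 0 0" --pt "0 0 -126 0 0" --pt "0 0 -126 0 0"

```text
clock: 12.67
position: [0.5014, -0.1523, 0.0279]
tool_rot: [-3.141, -0.0, 1.465]
force: [0.3, 0.5, 0.6]
grip_width: 0.0429
```

```bash
python3 - <<'E'
from h import *
im=bot.grab_frame("side")
cv2.imwrite("pics/s13.png",cv2.resize(im[170:320,250:450],None,fx=4,fy=4,interpolation=cv2.INTER_CUBIC))
o=bot.observe();print(o['clock'],o['position'],o['tool_rot'],o['force'],o['grip_width'])
E
```

```text
12.7167 [ 0.5016622  -0.15240987  0.02850672] [-3.14148270e+00 -5.82307204e-05  1.46488300e+00] [-0.97051986  0.02758956 -0.17841394] 0.042821006083402294
```

View pics/s13.png

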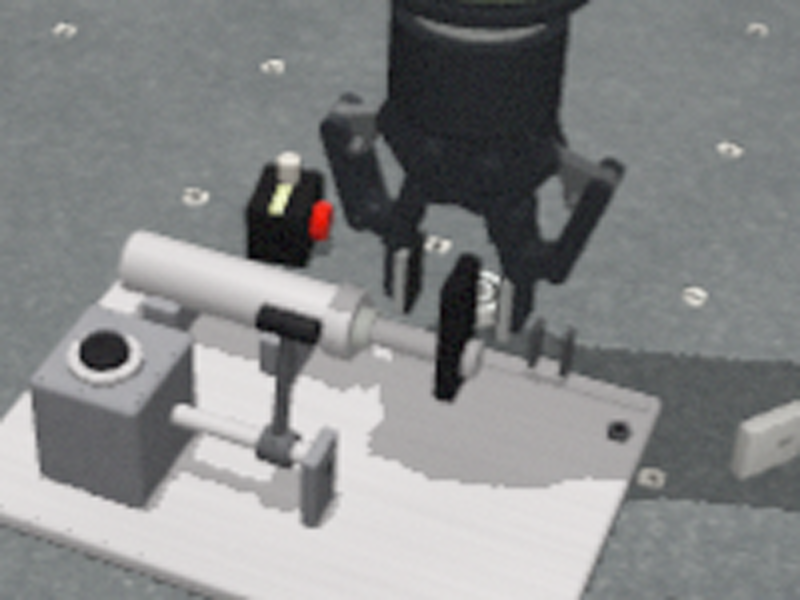

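```bash
python3 - <<'E'
from h import *
s=bot.calibration("side")
for p in([.502,-.1525,.0635],[.502,-.1525,.079],[.502,-.1525,.094]):
    q=np.linalg.inv(s['T'])@np.array(p+[1]);print(p,(q[0]/q[2]*s['fx']+s['cx']-250)*4,(q[1]/q[2]*s['fy']+s['cy']-170)*4)
c=bot.calibration("wrist");w=bot.grab_frame("wrist");cv2.imwrite("pics/w13.png",w)
S=lambda x,y:(250+(x+.5)/4-.5,170+(y+.5)/4-.5)
for z in (.0635,.07,.08,.09): print(z,onz(s,S(403,312),z),onz(s,S(520,330),z))
E
```

```text
[0.502, -0.1525, 0.0635] 452.86241936514284 317.6200320122231
[0.502, -0.1525, 0.079] 454.8531121452497 292.45156664980334
[0.502, -0.1525, 0.094] 456.8237893355458 267.53615976225444
0.0635 [ 0.52648239 -0.14994872  0.0635    ] [ 0.47070649 -0.15447259  0.0635    ]
0.07 [ 0.52473288 -0.1424759   0.07      ] [ 0.46960374 -0.14694731  0.07      ]
0.08 [ 0.52204134 -0.13097925  0.08      ] [ 0.46790721 -0.13536996  0.08      ]
0.09 [ 0.5193498  -0.11948261  0.09      ] [ 0.46621068 -0.12379261  0.09      ]
```

View pics/w13.png

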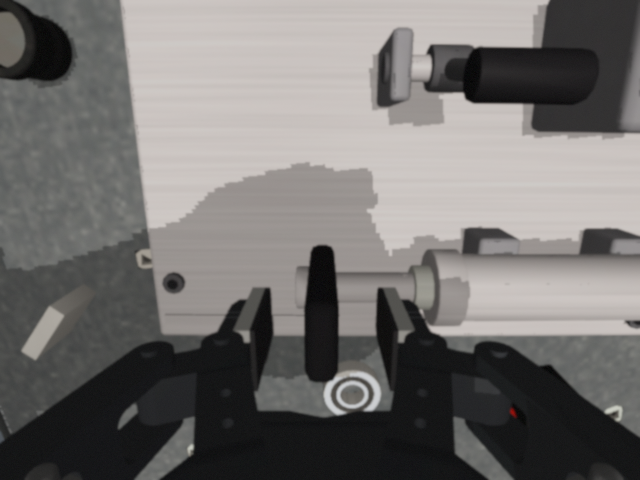

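The fingers straddle the handle evenly, with handle x≈322 between pads at 268 and 380. Closing now.

servo_tool --pt "0 0 0 0 1" --pt "0 0 0 0 1" --pt "0 0 0 0 1" --pt "0 0 0 0 1" --pt "0 0 0 0 1" --pt "0 0 0 0 1" --pt "0 0 0 0 1" --pt "0 0 0 0 1" --pt "0 0 0 0 1" --pt "0 0 0 0 1" --squeeze 60

```text
clock: 13.6
position: [0.5009, -0.1526, 0.0291]
tool_rot: [-3.141, 0.0, 1.464]
force: [-7.6, 2.5, 13.3]
grip_width: 0.0113
```

```bash
python3 - <<'E'
from h import *
im=bot.grab_frame("side")
cv2.imwrite("pics/s14.png",cv2.resize(im[170:320,250:450],None,fx=4,fy=4,interpolation=cv2.INTER_CUBIC))
o=bot.observe();print(o['clock'],o['position'],o['tool_rot'],o['force'],o['grip_width'])
E
```

```text
13.65 [ 0.50091253 -0.15265235  0.02909763] [-3.14073584e+00  5.00565062e-04  1.46435000e+00] [-9.03366418  1.30348203 13.55174247] 0.010867320373564544
```

View pics/s14.png

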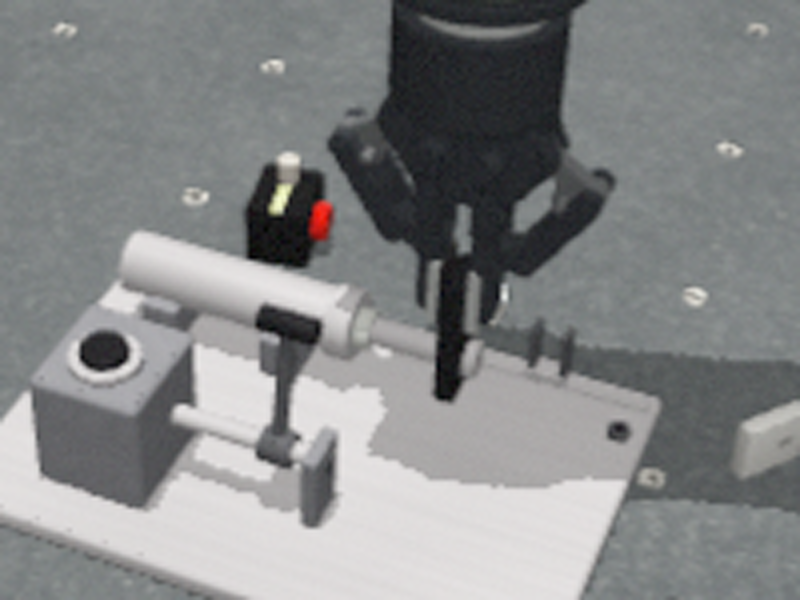

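Gripped (opening ≈11–12 mm). I'll pull about 38 mm along the unit's −x.

servo_tool --pt "-4 0.4 0 0 1" --pt "-8 0.8 0 0 1" --pt "-12 1.3 0 0 1" --pt "-17 1.8 0 0 1" --pt "-22 2.3 0 0 1" --pt "-27 2.9 0 0 1" --pt "-31 3.3 0 0 1" --pt "-35 3.7 0 0 1" --pt "-38 4 0 0 1" --pt "-38 4 0 0 1"

```text
clock: 14.48
position: [0.4645, -0.1486, 0.0291]
tool_rot: [3.139, -0.0, 1.465]
force: [7.3, -1.1, 2.7]
grip_width: 0.0114
```

```bash
python3 - <<'E'
from h import *
im=bot.grab_frame("side");cv2.imwrite("pics/s15r.png",im)
cv2.imwrite("pics/s15.png",cv2.resize(im[200:300,330:430],None,fx=6,fy=6,interpolation=cv2.INTER_CUBIC))
im=bot.grab_frame("top");cv2.imwrite("pics/t15r.png",im)
cv2.imwrite("pics/t15.png",cv2.resize(im[150:350,250:400],None,fx=3,fy=3,interpolation=cv2.INTER_CUBIC))
w=bot.grab_frame("wrist");cv2.imwrite("pics/w15.png",w)
o=bot.observe();print(o['clock'],o['position'],o['tool_rot'],o['force'],o['grip_width'])
E
```

```text
14.6333 [ 0.46489289 -0.14866339  0.02913971] [ 3.13863039e+00 -4.40828924e-05  1.46472349e+00] [ 6.6893792  -1.04282549  4.52714128] 0.010894770943505735
```

View pics/s15.png

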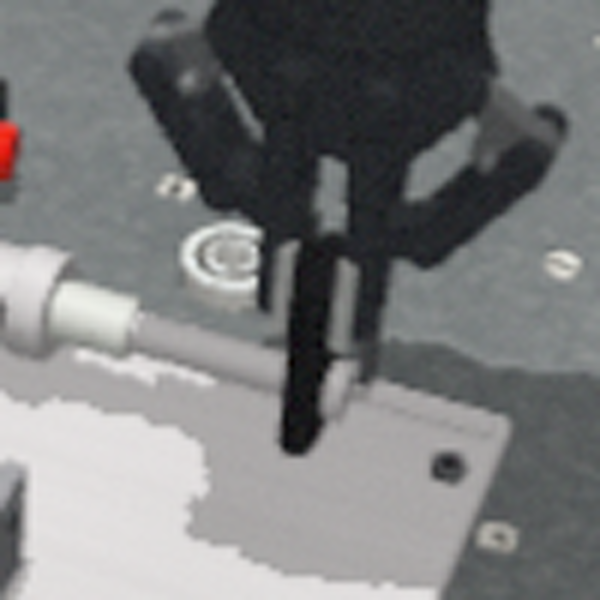

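View pics/t15.png

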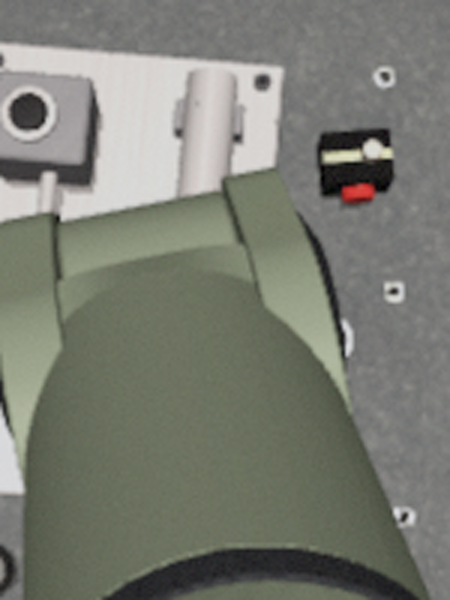

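View pics/w15.png

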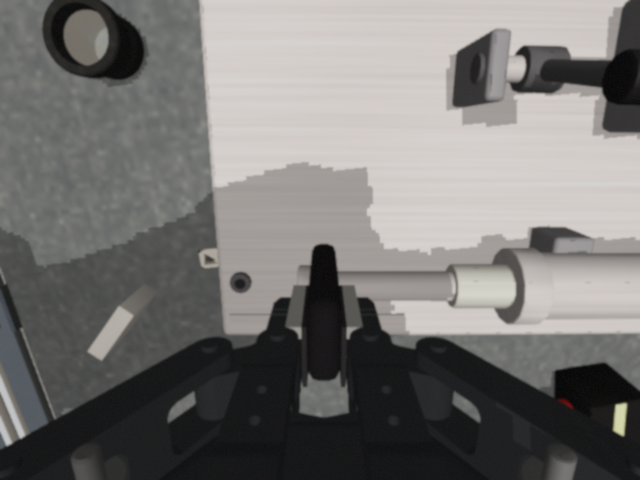

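```bash
python3 - <<'E'
from h import *
np.set_printoptions(precision=4,suppress=True)
s=bot.calibration("side");yaw=-.105;ux=np.array([np.cos(yaw),np.sin(yaw)])
A=lambda x,y:(250+(x+.5)/4-.5,170+(y+.5)/4-.5)
B=lambda x,y:(330+(x+.5)/6-.5,200+(y+.5)/6-.5)
for a,b,z in[((447,398),(297,452),.02),((475,357),(340,388),.042),((468,256),(322,238),.094)]:
    d=onz(s,B(*b),z)-onz(s,A(*a),z);print(d,d[:2]@ux)
# template shift of lower handle part
import cv2
a=cv2.imread("pics/s12.png"); 
# fork in original side view: prong tops
for u in((539,320),(571,330)):print("prong top",onz(s,A(*u),.043))
m=(onz(s,A(539,320),.043)+onz(s,A(571,330),.043))/2
h=onz(s,A(468,256),.094); print(m,(m-h)[:2]@ux)
E
```

```text
[-0.0362  0.0052  0.    ] -0.0365921755348437
[-0.0358  0.0044  0.    ] -0.036076210713199434
[-0.033   0.0066  0.    ] -0.03355743463215157
prong top [ 0.4669 -0.1885  0.043 ]
prong top [ 0.4505 -0.186   0.043 ]
[ 0.4587 -0.1872  0.043 ] -0.03858888167788554
```

Camera and TCP both give about 36.3 mm of pull, and three views put the mark at 38–39.5 mm. I'll pull 2.5 mm more and hold.

servo_tool --pt "-1 0.1 0 0 1" --pt "-2 0.2 0 0 1" --pt "-2.5 0.3 0 0 1" --pt "-2.5 0.3 0 0 1" --pt "-2.5 0.3 0 0 1" --pt "-2.5 0.3 0 0 1" --pt "-2.5 0.3 0 0 1" --pt "-2.5 0.3 0 0 1" --pt "-2.5 0.3 0 0 1" --pt "-2.5 0.3 0 0 1"

```text
clock: 15.47
position: [0.4625, -0.1484, 0.0291]
tool_rot: [3.138, 0.0, 1.465]
force: [7.7, -0.7, 4.0]
grip_width: 0.0111
```

servo_tool --pt "0 0 0 0 1" --pt "0 0 0 0 1" --pt "0 0 0 0 1" --pt "0 0 0 0 1" --pt "0 0 0 0 1" --pt "0 0 0 0 1" --pt "0 0 0 0 1" --pt "0 0 0 0 1" --pt "0 0 0 0 1" --pt "0 0 0 0 1"

```text
clock: 16.3
position: [0.4625, -0.1484, 0.0291]
tool_rot: [3.139, -0.0, 1.465]
force: [7.5, -2.4, 3.4]
grip_width: 0.011
```

```bash
python3 - <<'E'
from h import *
im=bot.grab_frame("side");cv2.imwrite("pics/s16r.png",im)
cv2.imwrite("pics/s16.png",cv2.resize(im[190:340,240:440],None,fx=4,fy=4,interpolation=cv2.INTER_CUBIC))
o=bot.observe();print(o['clock'],o['position'],o['tool_rot'],o['force'],o['grip_width'])
A=cv2.imread("pics/s15r.png")
E
```

```text
16.35 [ 0.46246266 -0.14839852  0.02912041] [ 3.13856017e+00 -3.21250061e-05  1.46470481e+00] [ 6.54193631 -1.43159094  2.29499694] 0.011082634656956695
```

View pics/s16.png

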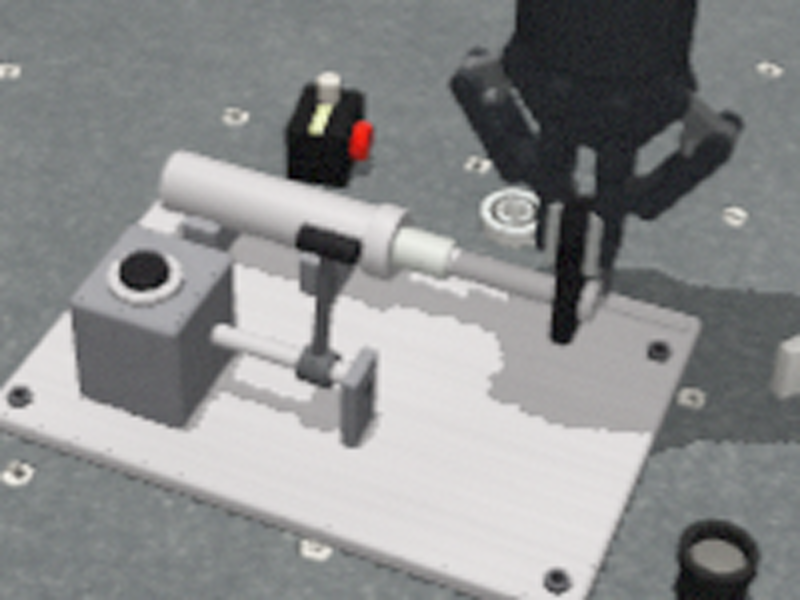

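Pull ≈38.6 mm. The 7.5 N read on the tool matches the spring law for that length. The lever is on its stop and the button is up.

```bash
python3 - <<'E'
from workcell import bot
print(bot.job_done())
E
```

```text
the job is handed in; nothing more can be done
None
```

The job is handed in with the rod held at its mark, at about 16 s of the 64 s allowed. No verdict was reported.

- **Button and lever:** I pressed the button, reading about 3.5 N, and the lever dropped. I then pushed it back up past upright with the closed fingers. The last side view shows it leaning on its stop with the button up.
- **Rod:** I gripped the handle and pulled it about 38.6 mm. Three camera views put the mark at 38 to 39.6 mm. The wrist force of about 7.5 N matches what the spring should give at that length. The reading was steady over the final hold.
- **Bystanders:** the fingers stayed clear of all four. The last side view shows the bearing, magnet base, loupe and gauge block, with no visible disturbance. I did not measure their positions again.

**Disagreements and gaps:**
- **Tool height:** the fingertips were about 35 mm higher than the reported TCP. I measured this from the camera images and confirmed it when the fingers touched the button, then corrected for it.
- **Pointer not seen at the end:** the gripper hid the pointer and fork from the side, top and wrist cameras, so the final alignment rests on the measured pull distance. One handle-top estimate from the side view was about 3 mm lower than the other readings, probably from blurred edges.

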